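# Seat a core slice in the V rest and close the keeper

## Robot

A 7-joint arm with a two-finger parallel gripper is mounted at the origin on a cart in front of the work surface, level with it; the furniture and walls round the work are solid. World frame = base frame: x ahead of the robot, y to its left, z up, the work surface at z = 0. Lengths are in m, angles in rad, forces in N, time in s.
With the tool pointing down it reaches from about 0.425 to 0.875 m from the base axis. Payload 8.4 kg.
Tool frame: the origin (TCP) lies on the centre line of the jaws, within the pads' length; the fingertips stand 25 mm ahead of it and the grasp point (between the pads) lies 6 mm ahead of it; z points along the fingers, y is the line along which they close (so a half turn about z gives the same grasp; the last joint's range is limited). The gripper opens to 87 mm and grips with 3 to 60 N. Pads are 19 mm wide; open, the fingers measure 117 mm over their backs; the gripper's body (75 mm by 190 mm) begins 51 mm behind the grasp point.
Start: joints at [-0.099, 0.333, 0.04, 1.465, -0.013, 1.343, -0.059], TCP at [0.65, -0, 0.248] pointing down, gripper open.
Joint ranges: [-2.58, 2.58], [-0.38, 2.09], [-1.3, 1.39], [0.25, 2.4], [-1.5, 4.64], [0.08, 2.09], [-2.65, 2.65]. Speed limits (rad/s): [2.22, 2.22, 2.79, 2.79, 3.14, 3.14, 3.14].

## Interface

Orientations are given as a rotation vector (axis times angle).
In Python, from workcell import sensors, get_image, camera_info, robot gives the robot as it stands.
- The arm moves only by the tool play_rows, never from a script. Its arguments are lists of equal length, an entry for each row: "rotation": the turn, a rotation vector about the world's x, y, z in rad, a list of three; "translation": the shift along the world's x, y, z in cm, a list of three; "claw": the finger opening in cm, from 0 to 8.7. A call has 1 to 5 rows; each row is the pose to reach, as a shift and turn from the pose commanded when the call began; what a row does not reach only later rows make up. A row lasts 1/12 s, in which the tool goes at most 41.7 mm and 7.16 degrees, less where a joint would pass 70% of its speed; a pose out of reach is approached as far as the arm can. A call with a gripper value outside its range is refused whole. The fingers move at their own pace and stop on an object; the grip force is fixed at half the most. Time passes only in rows, so rows that repeat a pose let the fingers close. It gives the time, the measured TCP pose, the force, the opening and the grip force at its end, in the units of the state.
- sensors.observe(): the state, without advancing time (a new reading comes with each control period).
- get_image(name): name is "scene" or "side" or "wrist"; returns (picture, depth): 400x640x3 uint8, blue, green, red; 400x640 float32, m along the optical axis (not along the pixel's ray), 0 where there is no reading.
- camera_info(name): a dict with "fx", "fy", "cx", "cy" (pixels), "distortion" ([k1, k2, p1, p2, k3] as OpenCV has them; the pictures are not rectified), "extrinsics" (4x4, takes a point from camera to world coordinates). Camera axes: x right, y up, looking along -z (the intrinsics and any distortion apply to the point x, -y, -z); pixel columns grow to the right and rows downward; lengths in m; the calibration is good to about 2 mm. A picture is of the moment at which its call begins: read the wrist's pose just before it. camera_info takes no time and is no camera call; for the wrist camera it gives the pose at the moment of the call.
- robot.job_done(): hands the job in; it is judged then, once.
The state is a dict: "time": time; "joint_positions": joint angles; "qvel": joint speeds; "joint_efforts": joint torques, N m; "ee_pos": TCP position; "tcp_rot": TCP orientation; "force": force on the tool from outside, world axes, zero at the start; "moment": the same for the moment, N m; "opening": finger opening in m; "grip_force": force on a finger pad.
Only numpy, scipy, OpenCV 4.12 (cv2) and the standard library are available. Lean on these libraries where they do the work, as an engineer would, in place of code of your own. Each camera call takes 0.05 s, during which the arm holds its last target. There are 200 camera calls.

## Task

Slide the flat round core slice along the table into the V-shaped rest until its rim bears on both faces of the V, then swing the rest's keeper arm fully shut behind it. Only push with the fingers: the slice stays flat on the table and is never picked up, and the small core, the jar and the tin standing around are left where they are. Finish with the hand clear of everything.

Things in the scene. Friction and masses are not known exactly. Their poses are not given: they have to be found in the camera images.
- slice: the core slice to push: flat round disc sawn from a speckled dark asphalt core, 99.6 mm diameter, 32 mm high, about 0.5 kg, lying flat and loose on the table. Origin at the centre of its underside, z up; it is round, so its yaw means nothing
- v_rest: the V rest: low grey-painted metal fixture fixed to the table, no floor (the slice slides on the table). Origin on the table at the centre of a seated slice. The V opens to its own -x: two walls 26 mm high, 12 thick, 72 long, inner faces running at 45 degrees from the apex (x +70) to (+20, +-51). The slice starts 150 to 210 mm off on the -x side, within 40 mm sideways
- seat (a point): the point 16 mm above the table where the middle of the slice is when its rim touches both walls; axes as v_rest
- keeper_hinge (a point): point on the keeper arm's vertical hinge axis, 20 mm above the table, at x -57.5, y +100 mm in the rest's frame; axes as v_rest. An 8 mm high strap joins it to the +y wall
- keeper_pin (a point): 40 mm above the table on the upright steel pin (12 mm diameter, top at 54 mm) that stands on the keeper arm 120 mm from the hinge axis. The arm is a level dark steel bar, 135 mm long from the hinge axis, 10 mm thick, from 13 to 27 mm above the table; its y axis points from pin to hinge
- keeper (a joint): angle of the keeper arm, rad: 0 = fully shut at its end stop, the bar lying along the rest's -y across the mouth, 2.5 mm behind a seated slice; grows as it opens, clockwise from above (pi/2 points to the rest's -x), to 2.5 at most. Starts at 1.6 to 2.0. Friction about 0.06 N m: it stays where it is left
- mini_core: small upright speckled core, 50 mm diameter, 53 mm high, loose bystander; origin at the centre of its underside
- jar: small clear screw-top jar, 51 mm diameter, 72 mm high, loose bystander; origin at the centre of its underside
- tin: low round lidded tin, 66 mm diameter, 44 mm high, loose bystander; origin at the centre of its underside. Core, jar and tin stand in any order: two on the rest's -y side, one on its +y side, each some 150 mm out
Things that resemble listed ones, but are neither listed nor needed, are in the scene too. Of the things like the slice, leave any that is green or purple; of the rest the smaller one is meant.

How it is judged:
By the outcome, as a careful person would: the job done as asked, in the order asked, and still so for the second after the job is handed in, with the robot touching nothing.
It also fails if it takes over 56 s, if anything falls off the work surface, if the arm or the gripper's body presses on something with over 40 N, if the wrist force passes 120 N, or if a joint passes its speed limit or range.

## Working session

There is one attempt and no reset: what is moved stays moved. The work goes in short steps, Python scripts to look and compute and a tool call to move; the robot and the scene stay as the last step left them, time stands still between calls to the robot, and variables do not carry over. Pictures are saved under pics/ and viewed, at most 10 in all, crops included, and the job is handed in when it is done.

Besides the shell and the picture viewer there is one more tool, called after ">>>" as name(argument=value, ...), one argument or row to a line, values as JSON. play_rows: Moves the arm, as the interface text tells. Its arguments: {"type":"object","properties":{"rotation":{"type":"array","items":{"type":"array","items":{"type":"number"}}},"translation":{"type":"array","items":{"type":"array","items":{"type":"number"}}},"claw":{"type":"array","items":{"type":"number"}}},"required":["rotation","translation","claw"]}

```bash
mkdir -p pics; cat > h.py <<'E'
import numpy as np, cv2
from workcell import sensors, get_image, camera_info, robot
def cam(n):
    c=camera_info(n);K=np.array([[c['fx'],0,c['cx']],[0,c['fy'],c['cy']],[0,0,1.]]);return K,np.array(c['distortion'],float),np.array(c['extrinsics'])
def ray(n,px,c=None):
    K,D,E=c or cam(n);u=cv2.undistortPoints(np.array(px,float).reshape(-1,1,2),K,D).reshape(-1,2)
    d=np.c_[u[:,0],-u[:,1],-np.ones(len(u))]@E[:3,:3].T
    return E[:3,3],d
def plane(n,px,z,c=None):
    o,d=ray(n,px,c);return o+d*((z-o[2])/d[:,2])[:,None]
def cloud(n,dep,c=None):
    v,u=np.mgrid[:400,:640];px=np.c_[u.ravel(),v.ravel()];o,d=ray(n,px,c);return (o+d*dep.reshape(-1,1)).reshape(400,640,3)
E
python3 - <<'E'
from h import *
s=sensors.observe();print(s['time'],s['ee_pos'],s['tcp_rot'],s['force'])
for n in ['scene','side','wrist']:
    c=cam(n);im,d=get_image(n);cv2.imwrite(f'pics/{n}0.png',im);np.savez(f'{n}0.npz',d=d,im=im,E=c[2])
    print(n,c[2].round(3).tolist(),c[0][0,0])
E
```

```text
0.0 [ 6.49570403e-01 -2.69856164e-05  2.46669297e-01] [-2.22069910e+00 -2.22071330e+00  1.95000409e-03] [-0.47070042  0.46656579 -0.21094613]
scene [[0.877, 0.338, -0.341, 0.03], [-0.48, 0.623, -0.618, -0.984], [0.004, 0.706, 0.709, 1.141], [0.0, 0.0, 0.0, 1.0]] 470.21714503720386
side [[0.793, 0.358, -0.493, -0.085], [-0.609, 0.45, -0.653, -0.922], [-0.012, 0.818, 0.575, 0.856], [0.0, 0.0, 0.0, 1.0]] 496.90501361440283
wrist [[1.0, 0.0, 0.003, 0.649], [-0.001, 0.965, 0.264, 0.073], [-0.002, -0.264, 0.965, 0.385], [0.0, 0.0, 0.0, 1.0]] 318.0929004276695
```

View pics/scene0.png

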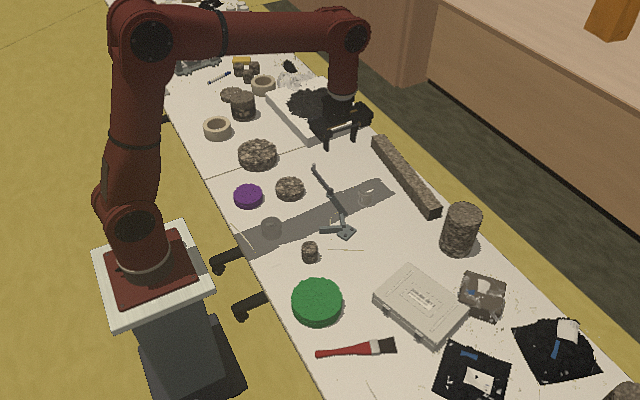

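View pics/side0.png

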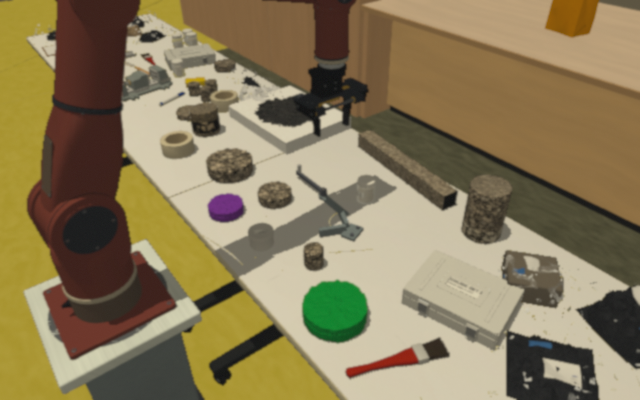

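The slice candidates in the scene picture are large speckled (257,155), small speckled (290,188), purple (248,196) and green (317,302). The smaller speckled one at (290,188) fits. I'll confirm it in an enlarged crop.

```bash
python3 - <<'E'
from h import *
f=np.load('scene0.npz');im=f['im'];P=cloud('scene',f['d'])
cv2.imwrite('pics/crop1.png',cv2.resize(im[130:270,210:410],None,fx=4,fy=4,interpolation=cv2.INTER_CUBIC))
for u,v in [(257,150),(290,184),(248,193),(317,295),(335,230),(345,232),(315,170),(322,190),(310,245),(270,222),(370,190)]: print((u,v),P[v,u].round(3))
hgt=P[...,2]
m=((hgt>.005)&(hgt<.09)).astype(np.uint8);
n,l,st,c=cv2.connectedComponentsWithStats(m)
for i in range(1,n):
    if st[i,4]>60 and 200<c[i,0]<420 and 120<c[i,1]<330:
        q=P[l==i];print(c[i].round(),st[i,4],q.min(0).round(3),q.max(0).round(3))
E
```

```text
(257, 150) [0.486 0.301 0.047]
(290, 184) [0.52  0.098 0.029]
(248, 193) [0.375 0.126 0.028]
(317, 295) [ 0.381 -0.351  0.044]
(335, 230) [ 0.557 -0.148  0.014]
(345, 232) [ 0.584 -0.165  0.008]
(315, 170) [0.632 0.123 0.026]
(322, 190) [ 0.617  0.045 -0.   ]
(310, 245) [ 0.444 -0.192  0.053]
(270, 222) [ 0.381 -0.041  0.041]
(370, 190) [ 0.719 -0.095  0.071]
[217. 128.] 572 [0.357 0.467 0.005] [0.463 0.602 0.056]
[342. 126.] 68 [0.791 0.276 0.033] [0.891 0.301 0.049]
[407. 177.] 1919 [ 0.847 -0.256  0.005] [0.949 0.172 0.059]
[257. 154.] 1022 [0.413 0.23  0.005] [0.558 0.416 0.051]
[323. 181.] 186 [ 0.615 -0.006  0.005] [0.651 0.148 0.059]
[289. 188.] 563 [0.465 0.041 0.005] [0.562 0.143 0.036]
[366. 193.] 336 [ 0.691 -0.103  0.005] [ 0.743 -0.05   0.076]
[248. 196.] 598 [0.323 0.073 0.005] [0.423 0.178 0.036]
[339. 224.] 458 [ 0.509 -0.194  0.005] [ 0.637 -0.013  0.031]
[271. 227.] 392 [ 0.348 -0.086  0.005] [ 0.413 -0.018  0.05 ]
[309. 251.] 310 [ 0.415 -0.223  0.005] [ 0.464 -0.172  0.059]
[317. 302.] 2099 [ 0.305 -0.427  0.005] [ 0.447 -0.284  0.048]
```

View pics/crop1.png

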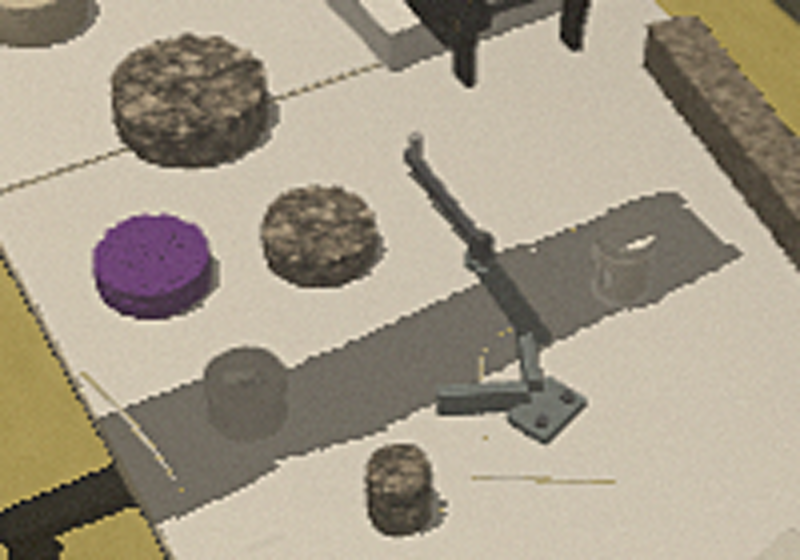

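View pics/wrist0.png

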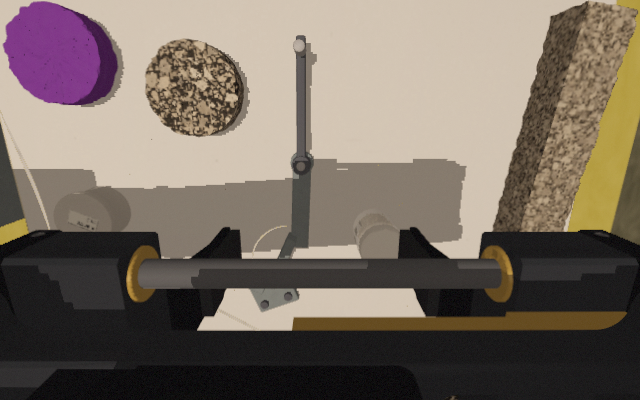

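The picture shows the small speckled slice at scene (290,188), beside the larger one at (257,155) and the purple one. The V rest is at about (335,228), with its mouth towards +y. The keeper's hinge is near (329,191) and its pin near (313,166). The gripper hides the V from the wrist camera, so I'll move back to see it.

>>> play_rows(
  rotation=[
    [0,0,0],
    [0,0,0],
    [0,0,0],
    [0,0,0],
    [0,0,0],
  ],
  translation=[
    [-1,-4,0.5],
    [-3,-8,1],
    [-4,-12,2],
    [-6,-16,3],
    [-8,-20,4],
  ],
  claw=[0,0,0,0,0],
)

```text
time: 0.57
ee_pos: [0.5742, -0.191, 0.2849]
tcp_rot: [-2.221, -2.221, 0.001]
force: [0.5, -0.0, -0.2]
opening: 0.0616
grip_force: 0.0
```

>>> play_rows(
  rotation=[
    [0,0,0],
    [0,0,0],
    [0,0,0],
    [0,0,0],
  ],
  translation=[
    [0,-2,0],
    [0,-4,0],
    [0,-4,0],
    [0,-4,0],
  ],
  claw=[0,0,0,0],
)

```text
time: 0.9
ee_pos: [0.5748, -0.2304, 0.2845]
tcp_rot: [-2.224, -2.218, 0.001]
force: [0.3, 0.8, -0.5]
opening: 0.0351
grip_force: 0.0
```

```bash
python3 - <<'E'
from h import *
s=sensors.observe();print(s['time'],s['ee_pos'],s['tcp_rot'],s['qvel'])
c=cam('wrist');im,d=get_image('wrist');cv2.imwrite('pics/wrist1.png',im);np.savez('wrist1.npz',d=d,im=im,E=c[2])
E
```

```text
0.9 [ 0.57480852 -0.23037911  0.28452804] [-2.22373561e+00 -2.21844762e+00  6.75485815e-04] [-0.03041249 -0.0032132  -0.03434271  0.009268   -0.00911703 -0.00073882
 -0.01054106]
```

View pics/wrist1.png

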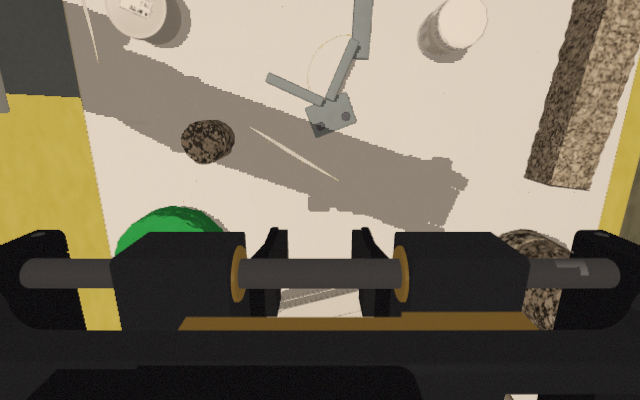

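The V is clear here: walls (268,76)–(325,103) and (356,42)–(330,98), apex plate (331,114), and the keeper strap at (362,20).

```bash
python3 - <<'E'
from h import *
f=np.load('wrist1.npz');im=f['im'];K,D,_=cam('wrist');c=(K,D,f['E'])
P=cloud('wrist',f['d'],c)
print([P[v,u].round(3).tolist() for u,v in [(295,88),(343,70),(331,114),(362,20),(200,60)]])
m=((P[...,2]>.018)&(P[...,2]<.034)).astype(np.uint8);m[:,:250]=0;m[:,400:]=0;m[140:]=0
cv2.imwrite('pics/crop2.png',cv2.resize(np.hstack([im[0:145,255:385],cv2.cvtColor(m[0:145,255:385]*255,cv2.COLOR_GRAY2BGR)]),None,fx=3,fy=3,interpolation=cv2.INTER_CUBIC))
# pin & hinge in first wrist and scene
f0=np.load('wrist0.npz');c0=(K,D,f0['E'])
print('pin w0',plane('w',[(299,45)],.054,c0),'hinge',plane('w',[(302,163)],.03,c0))
P0=cloud('wrist',f0['d'],c0);q=P0[30:60,285:315].reshape(-1,3);q=q[(q[:,2]>.045)&(q[:,2]<.062)];print('pin cloud',len(q),q.mean(0),q.max(0))
q=P0[145:185,280:325].reshape(-1,3);q=q[q[:,2]>.02];print('hinge',len(q),q.mean(0),q[:,2].max(), q.min(0),q.max(0))
fs=np.load('scene0.npz');Ps=cloud('scene',fs['d']);
# slice: top rim contours
for n,cc,Pn,box in [('wrist0',c0,P0,(35,140,140,250)),('scene',None,Ps,(172,205,270,310))]:
    a,b,l,r=box;q=Pn[a:b,l:r].reshape(-1,3);q=q[(q[:,2]>.025)&(q[:,2]<.04)];print(n,len(q),np.median(q[:,2]),cv2.minEnclosingCircle(q[:,:2].astype(np.float32)))
E
```

```text
[[0.545, -0.132, 0.026], [0.601, -0.112, 0.026], [0.588, -0.162, 0.01], [0.624, -0.056, 0.01], [0.427, -0.097, 0.002]]
pin w0 [[0.62885532 0.13291912 0.054     ]] hinge [[0.62861169 0.01558431 0.03      ]]
pin cloud 146 [0.62878366 0.13204178 0.05380138] [0.63444236 0.13805757 0.05699754]
hinge 404 [0.62795048 0.01879263 0.03808449] 0.384743151596835 [0.61711969 0.00163341 0.02341877] [0.64906061 0.07266799 0.38474315]
wrist0 7191 0.030831929983517192 ((0.5122041702270508, 0.09470707923173904), 0.05015441030263901)
scene 405 0.028374828028526533 ((0.5119374394416809, 0.09128408133983612), 0.051766857504844666)
```

View pics/crop2.png

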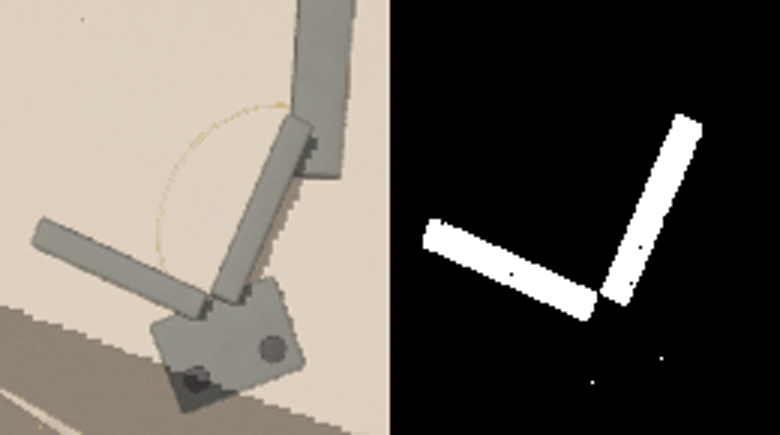

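The mask separates both wall tops cleanly, so I can fit their inner faces.

```bash
python3 - <<'E'
from h import *
f=np.load('wrist1.npz');K,D,_=cam('wrist');c=(K,D,f['E'])
P=cloud('wrist',f['d'],c)
m=((P[...,2]>.018)&(P[...,2]<.034)).astype(np.uint8);m[:,:250]=0;m[:,400:]=0;m[140:]=0
n,l,st,cc=cv2.connectedComponentsWithStats(m,connectivity=4)
W=[]
for i in range(1,n):
    if st[i,4]<100: continue
    v,u=np.nonzero(l==i);q=plane('w',np.c_[u,v],.026,c)[:,:2]
    r=cv2.minAreaRect((q*1000).astype(np.float32));vx,vy,_,_=cv2.fitLine(q.astype(np.float32),cv2.DIST_L2,0,0,0).ravel()
    print(r,vx,vy,q.mean(0));W.append((q.mean(0),np.array([vx,vy])))
W.sort(key=lambda w:w[0][0])  # left wall first
mid=(W[0][0]+W[1][0])/2
# direction outward from apex
ds=[];L=[]
for k,(p,d) in enumerate(W):
    # outward along wall: toward +y world
    if d[1]<0:d=-d
    ds.append(d);nrm=np.array([-d[1],d[0]]);
    if nrm@(W[1-k][0]-p)<0:nrm=-nrm
    L.append((p+nrm*.006,d,nrm))
print('angle',np.degrees(np.arccos(ds[0]@ds[1])))
A=np.array([L[0][2],L[1][2]])
apex=np.linalg.solve(A,[L[0][2]@L[0][0],L[1][2]@L[1][0]])
seat=np.linalg.solve(A,[L[k][2]@L[k][0]+.0498 for k in (0,1)])
x=-(ds[0]+ds[1]);x/=np.linalg.norm(x);y=np.array([-x[1],x[0]])
T=np.array([x,y])
print('apex',apex,'seat',seat,'|',np.linalg.norm(apex-seat),'x',x,'yaw',np.arctan2(x[1],x[0]))
print('wall ctr in rest',[T@(w[0]-seat) for w in W])
h=seat+x*-.0575+y*.1
print('hinge pred',h)
for nm,p in [('slice',[.512,.0935]),('pin',[.629,.1325]),('core',[.44,-.197]),('jar/tin',[.381,-.052]),('jar2',[.717,-.077]),('purple',[.373,.125])]: print(nm,T@(np.array(p)-seat))
pin=np.array([.629,.1325])-h;r=T@pin;print('arm len',np.linalg.norm(pin),'keeper',np.arctan2(-r[0],-r[1]))
E
```

```text
((599.6682739257812, -112.5073013305664), (71.81415557861328, 11.93540096282959), 66.04010009765625) 0.40590724 0.91391426 [ 0.59994072 -0.11180099]
((544.4518432617188, -133.72789001464844), (12.026412963867188, 71.69397735595703), 65.9056625366211) 0.913075 -0.40779173 [ 0.54428498 -0.13365341]
angle 89.8818
apex [ 0.57958619 -0.14284821] seat [ 0.55432918 -0.07702711] | 0.07050059263570244 x [ 0.35825238 -0.93362474] yaw -1.204401
wall ctr in rest [array([ 0.04926936, -0.02966402]), array([0.04880619, 0.03012624])]
hinge pred [0.62709214 0.01248155]
slice [-0.17437286  0.02157217]
pin [-0.1688687   0.14477811]
core [ 0.07105095 -0.14972112]
jar/tin [-0.08546152 -0.15285839]
jar2 [0.05825189 0.15188322]
purple [-0.25357912 -0.09691672]
arm len 0.12003361700357465 keeper 1.953086727268906
```

Everything agrees: walls 71.8 × 12 mm at 90°, apex to seat 70.5 mm, pin to hinge 120 mm, keeper at about 1.95. The plan is to straddle the slice with the fingers open 60 mm, turn the tool +0.243 rad, and push along (0.241, −0.971).

>>> play_rows(
  rotation=[
    [0,0,0.06],
    [0,0,0.12],
    [0,0,0.18],
    [0,0,0.243],
    [0,0,0.243],
  ],
  translation=[
    [-1,4,0],
    [-2,8,0],
    [-3,12,0],
    [-4,16,0],
    [-5,20,0],
  ],
  claw=[6,6,6,6,6],
)

```text
time: 1.37
ee_pos: [0.5242, -0.0258, 0.2848]
tcp_rot: [-1.928, -2.481, -0.0]
force: [1.7, 0.2, -0.8]
opening: 0.0556
grip_force: 0.0
```

>>> play_rows(
  rotation=[
    [0,0,0],
    [0,0,0],
    [0,0,0],
    [0,0,0],
    [0,0,0],
  ],
  translation=[
    [-1,4,0],
    [-2,8,0],
    [-3,12,-2],
    [-3,16,-4],
    [-3,20,-6],
  ],
  claw=[6,6,6,6,6],
)

```text
time: 1.78
ee_pos: [0.4939, 0.165, 0.2294]
tcp_rot: [1.932, 2.476, 0.002]
force: [1.2, 0.2, -0.3]
opening: 0.0599
grip_force: 0.0
```

>>> play_rows(
  rotation=[
    [0,0,0],
    [0,0,0],
    [0,0,0],
    [0,0,0],
  ],
  translation=[
    [0,0,-4],
    [0,0,-8],
    [0,0,-12],
    [0,0,-12],
  ],
  claw=[6,6,6,6],
)

```text
time: 2.12
ee_pos: [0.4899, 0.1615, 0.1023]
tcp_rot: [-1.928, -2.472, 0.015]
force: [-2.1, -1.5, -0.4]
opening: 0.0599
grip_force: 0.0
```

>>> play_rows(
  rotation=[
    [0,0,0],
    [0,0,0],
    [0,0,0],
    [0,0,0],
  ],
  translation=[
    [0.3,1,0],
    [0.3,1,-3],
    [0.3,1,-5],
    [0.3,1,-5],
  ],
  claw=[6,6,6,6],
)

```text
time: 2.45
ee_pos: [0.4978, 0.1727, 0.059]
tcp_rot: [-1.934, -2.474, 0.002]
force: [-0.4, -0.5, 0.8]
opening: 0.0603
grip_force: 0.0
```

```bash
python3 - <<'E'
from h import *
s=sensors.observe();print(s['time'],s['ee_pos'],s['tcp_rot'])
im,d=get_image('wrist');cv2.imwrite('pics/wrist2.png',im)
E
```

```text
2.45 [0.49775983 0.17273773 0.05896331] [-1.93363934e+00 -2.47447052e+00  1.83191761e-03]
```

View pics/wrist2.png

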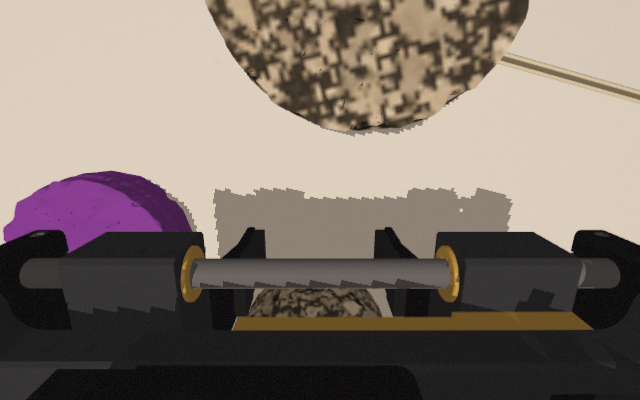

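The slice, bottom centre at about (318,300), sits centred between the fingers, and the purple disc at about (100,215) is clear to the left. I'll lower and push.

>>> play_rows(
  rotation=[
    [0,0,0],
    [0,0,0],
    [0,0,0],
  ],
  translation=[
    [0,0,-1.5],
    [0,0,-2.5],
    [0,0,-2.5],
  ],
  claw=[6,6,6],
)

```text
time: 2.75
ee_pos: [0.4985, 0.172, 0.0349]
tcp_rot: [1.936, 2.474, 0.0]
force: [-0.3, -0.8, -0.1]
opening: 0.0603
grip_force: 0.0
```

>>> play_rows(
  rotation=[
    [0,0,0],
    [0,0,0],
    [0,0,0],
    [0,0,0],
    [0,0,0],
  ],
  translation=[
    [0.2,-1,0],
    [0.4,-2,0],
    [0.65,-3,0],
    [0.9,-4,0],
    [1.1,-5,0],
  ],
  claw=[6,6,6,6,6],
)

```text
time: 3.17
ee_pos: [0.5101, 0.1208, 0.0352]
tcp_rot: [1.936, 2.473, 0.002]
force: [-1.2, 3.8, 2.3]
opening: 0.0604
grip_force: 2.1
```

>>> play_rows(
  rotation=[
    [0,0,0],
    [0,0,0],
    [0,0,0],
    [0,0,0],
    [0,0,0],
  ],
  translation=[
    [0.2,-1,0],
    [0.4,-2,0],
    [0.65,-3,0],
    [0.9,-4,0],
    [1.1,-5,0],
  ],
  claw=[6,6,6,6,6],
)

```text
time: 3.58
ee_pos: [0.5207, 0.0708, 0.0346]
tcp_rot: [1.936, 2.474, 0.001]
force: [-1.4, 4.0, 3.7]
opening: 0.0599
grip_force: 2.9
```

>>> play_rows(
  rotation=[
    [0,0,0],
    [0,0,0],
    [0,0,0],
    [0,0,0],
    [0,0,0],
  ],
  translation=[
    [0.2,-1,0],
    [0.4,-2,0],
    [0.65,-3,0],
    [0.9,-4,0],
    [1.1,-5,0],
  ],
  claw=[6,6,6,6,6],
)

```text
time: 4.0
ee_pos: [0.5315, 0.0206, 0.0344]
tcp_rot: [-1.936, -2.474, 0.0]
force: [-0.2, 4.1, 4.2]
opening: 0.0599
grip_force: 3.0
```

>>> play_rows(
  rotation=[
    [0,0,0],
    [0,0,0],
    [0,0,0],
    [0,0,0],
    [0,0,0],
  ],
  translation=[
    [0.2,-1,0],
    [0.4,-2,0],
    [0.65,-3,0],
    [0.8,-3.6,0],
    [0.9,-4,0],
  ],
  claw=[6,6,6,6,6],
)

```text
time: 4.42
ee_pos: [0.5403, -0.0197, 0.0343]
tcp_rot: [-1.937, -2.473, 0.001]
force: [-1.0, 4.0, 4.1]
opening: 0.0597
grip_force: 3.0
```

>>> play_rows(
  rotation=[
    [0,0,0],
    [0,0,0],
    [0,0,0],
    [0,0,0],
  ],
  translation=[
    [0.1,-0.3,0],
    [0.15,-0.6,0],
    [0.2,-0.8,0],
    [0.2,-0.8,0],
  ],
  claw=[6,6,6,6],
)

```text
time: 4.75
ee_pos: [0.5423, -0.0268, 0.0343]
tcp_rot: [1.936, 2.474, -0.001]
force: [0.6, 2.5, 2.7]
opening: 0.0601
grip_force: 1.8
```

Small increments until the force rises.

>>> play_rows(
  rotation=[
    [0,0,0],
    [0,0,0],
    [0,0,0],
  ],
  translation=[
    [0.05,-0.2,0],
    [0.05,-0.2,0],
    [0.05,-0.2,0],
  ],
  claw=[6,6,6],
)

```text
time: 5.0
ee_pos: [0.5427, -0.0286, 0.0343]
tcp_rot: [1.936, 2.474, -0.0]
force: [-0.5, 2.6, 2.8]
opening: 0.0605
grip_force: 1.9
```

>>> play_rows(
  rotation=[
    [0,0,0],
    [0,0,0],
    [0,0,0],
  ],
  translation=[
    [0.05,-0.2,0],
    [0.05,-0.2,0],
    [0.05,-0.2,0],
  ],
  claw=[6,6,6],
)

```text
time: 5.25
ee_pos: [0.5432, -0.0301, 0.0344]
tcp_rot: [-1.935, -2.474, -0.0]
force: [-0.6, 4.6, 0.9]
opening: 0.06
grip_force: 3.0
```

>>> play_rows(
  rotation=[
    [0,0,0],
    [0,0,0],
    [0,0,0],
  ],
  translation=[
    [0.05,-0.15,0],
    [0.05,-0.15,0],
    [0.05,-0.15,0],
  ],
  claw=[6,6,6],
)

```text
time: 5.5
ee_pos: [0.5435, -0.0303, 0.0343]
tcp_rot: [-1.934, -2.474, -0.001]
force: [-3.0, 7.8, 3.8]
opening: 0.06
grip_force: 4.7
```

>>> play_rows(
  rotation=[
    [0,0,0],
    [0,0,0],
    [0,0,0],
  ],
  translation=[
    [0.05,-0.15,0],
    [0.1,-0.25,0],
    [0.1,-0.25,0],
  ],
  claw=[6,6,6],
)

```text
time: 5.75
ee_pos: [0.5439, -0.0306, 0.0343]
tcp_rot: [-1.931, -2.473, -0.003]
force: [-5.2, 15.0, 5.9]
opening: 0.0601
grip_force: 7.9
```

>>> play_rows(
  rotation=[
    [0,0,0],
    [0,0,0],
    [0,0,0],
  ],
  translation=[
    [-0.05,0.2,0],
    [-0.05,0.2,0],
    [-0.05,0.2,0],
  ],
  claw=[6,6,6],
)

```text
time: 6.0
ee_pos: [0.5438, -0.0304, 0.0343]
tcp_rot: [-1.933, -2.474, -0.001]
force: [-1.8, 10.1, 4.1]
opening: 0.0601
grip_force: 5.1
```

The push reaction points along −x of the rest, so both faces share the load and the slice is seated. Backing off and lifting.

>>> play_rows(
  rotation=[
    [0,0,0],
    [0,0,0],
    [0,0,0],
    [0,0,0],
    [0,0,0],
  ],
  translation=[
    [-0.15,0.6,0],
    [-0.5,2,0],
    [-1,4,0],
    [-1.2,5,3],
    [-1.2,5,7],
  ],
  claw=[6,6,6,6,6],
)

```text
time: 6.42
ee_pos: [0.5292, 0.0193, 0.1019]
tcp_rot: [-1.929, -2.473, 0.008]
force: [-0.2, 0.2, 0.1]
opening: 0.0595
grip_force: 0.0
```

>>> play_rows(
  rotation=[
    [0,0,-0.1],
    [0,0,-0.2],
    [0,0,-0.243],
    [0,0,-0.243],
    [0,0,-0.243],
  ],
  translation=[
    [2,2,3],
    [5,4,3],
    [8,6,3],
    [9.6,10,3],
    [9.6,11,3],
  ],
  claw=[5,4,4,4,4],
)

```text
time: 6.83
ee_pos: [0.6304, 0.1327, 0.1341]
tcp_rot: [-2.218, -2.224, -0.004]
force: [-1.7, 1.0, 0.3]
opening: 0.0416
grip_force: 0.0
```

```bash
python3 - <<'E'
from h import *
s=sensors.observe();print(s['time'],s['ee_pos'],s['tcp_rot'],s['joint_positions'])
im,d=get_image('scene');np.savez('scene1.npz',d=d,im=im)
P=cloud('scene',d);Z=P[...,2];seat=np.array([.5543,-.077])
m=(np.linalg.norm(P[...,:2]-seat,axis=2)<.06)&(Z>.022)&(Z<.04)
b=im.astype(int);m&=(b[...,2]>b[...,0]+5)|(Z>.03)
q=P[m];print(len(q),cv2.minEnclosingCircle(q[:,:2].astype(np.float32)),q[:,2].max())
cv2.imwrite('pics/crop3.png',cv2.resize(im[130:270,210:410],None,fx=4,fy=4,interpolation=cv2.INTER_CUBIC))
E
```

```text
6.8333 [0.63044294 0.13268897 0.13412146] [-2.21849075 -2.22408074 -0.00392411] [-0.18694842  0.40257874 -0.11355142  1.60950182  0.04757824  1.13017487
 -0.30918713]
570 ((0.5582062005996704, -0.0833829864859581), 0.0557546466588974) 0.03670627518572811
```

View pics/crop3.png

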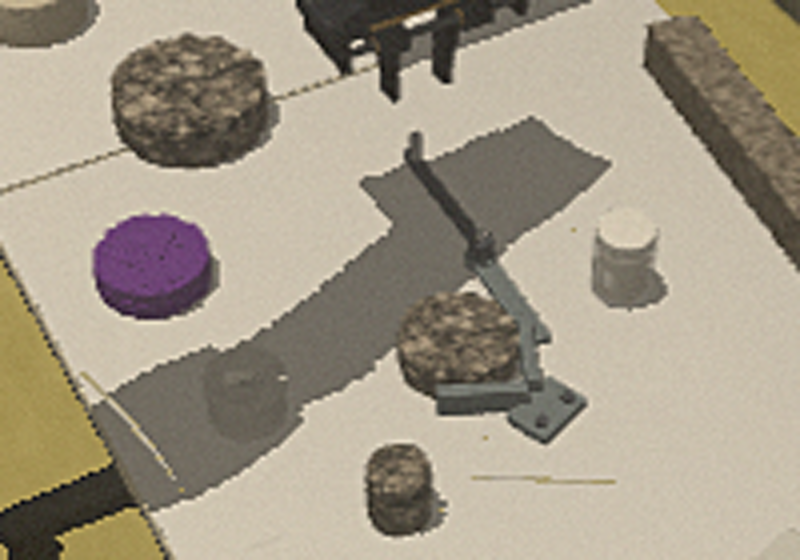

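The slice, at about (458,345) in the crop, bears on both V walls. The bystanders haven't moved and the fingers hang over the pin. I'll descend around the pin without gripping it.

>>> play_rows(
  rotation=[
    [0,0,0],
    [0,0,0],
    [0,0,0],
    [0,0,0],
  ],
  translation=[
    [0,0,-2],
    [0,0,-4.5],
    [0,0,-6.9],
    [0,0,-6.9],
  ],
  claw=[3.5,3,2.5,2],
)

```text
time: 7.22
ee_pos: [0.6251, 0.1256, 0.0601]
tcp_rot: [-2.22, -2.219, 0.012]
force: [-0.6, 0.3, -1.7]
opening: 0.0249
grip_force: 0.0
```

```bash
python3 - <<'E'
import numpy as np
h=np.array([.6271,.0125]);a0=np.radians(89);
p=lambda a:h+.12*np.array([np.cos(a),np.sin(a)])
c=p(a0);
for k in range(0,25):
    a=a0+np.radians(5)*k; print(5*k, ((p(a)-c)*100).round(2), p(a).round(4), (p(a)-p(a-np.radians(25))).round(4)*100 if k%5==0 else '')
E
```

```text
0 [0. 0.] [0.6292 0.1325] [-5.05  1.21]
5 [-1.05 -0.03] [0.6187 0.1322] 
10 [-2.09 -0.15] [0.6083 0.131 ] 
15 [-3.11 -0.35] [0.5981 0.1289] 
20 [-4.12 -0.65] [0.588 0.126] 
25 [-5.09 -1.04] [0.5783 0.1221] [-5.09 -1.04]
30 [-6.03 -1.5 ] [0.5689 0.1175] 
35 [-6.92 -2.05] [0.56  0.112] 
40 [-7.76 -2.67] [0.5516 0.1058] 
45 [-8.55 -3.37] [0.5437 0.0988] 
50 [-9.27 -4.13] [0.5365 0.0912] [-4.18 -3.09]
55 [-9.92 -4.94] [0.53  0.083] 
60 [-10.5   -5.82] [0.5242 0.0743] 
65 [-10.99  -6.74] [0.5192 0.0651] 
70 [-11.41  -7.7 ] [0.5151 0.0555] 
75 [-11.74  -8.69] [0.5117 0.0456] [-2.48 -4.57]
80 [-11.99  -9.71] [0.5093 0.0354] 
85 [-12.14 -10.74] [0.5078 0.025 ] 
90 [-12.21 -11.79] [0.5071 0.0146] 
95 [-12.18 -12.84] [0.5074 0.0041] 
100 [-12.06 -13.88] [ 0.5086 -0.0063] [-0.32 -5.18]
105 [-11.85 -14.9 ] [ 0.5107 -0.0165] 
110 [-11.56 -15.9 ] [ 0.5136 -0.0266] 
115 [-11.17 -16.88] [ 0.5175 -0.0363] 
120 [-10.7  -17.82] [ 0.5221 -0.0457]
```

>>> play_rows(
  rotation=[
    [0,0,0],
    [0,0,0],
    [0,0,0],
  ],
  translation=[
    [0,0,0.2],
    [0,0,0.2],
    [0,0,0.2],
  ],
  claw=[2,2,2],
)

```text
time: 7.47
ee_pos: [0.6296, 0.1275, 0.0696]
tcp_rot: [2.221, 2.22, 0.004]
force: [-0.5, 0.0, -0.4]
opening: 0.0206
grip_force: 0.0
```

>>> play_rows(
  rotation=[
    [0,0,0.087],
    [0,0,0.175],
    [0,0,0.262],
    [0,0,0.349],
    [0,0,0.436],
  ],
  translation=[
    [-1.0,0.3,-0.4],
    [-2.1,0.25,-0.4],
    [-3.1,0.05,-0.4],
    [-4.1,-0.25,-0.4],
    [-5.1,-0.6,-0.4],
  ],
  claw=[2,2,2,2,2],
)

```text
time: 7.88
ee_pos: [0.578, 0.1218, 0.0652]
tcp_rot: [1.681, 2.651, 0.003]
force: [0.5, -0.0, 0.0]
opening: 0.0201
grip_force: 0.3
```

>>> play_rows(
  rotation=[
    [0,0,0.087],
    [0,0,0.175],
    [0,0,0.262],
    [0,0,0.349],
    [0,0,0.436],
  ],
  translation=[
    [-0.95,-0.45,0],
    [-1.85,-1.0,0],
    [-2.7,-1.65,0],
    [-3.45,-2.35,0],
    [-4.2,-3.1,0],
  ],
  claw=[2,2,2,2,2],
)

```text
time: 8.3
ee_pos: [0.5361, 0.0906, 0.0652]
tcp_rot: [1.068, 2.951, 0.002]
force: [0.8, 1.1, -0.4]
opening: 0.0198
grip_force: 0.3
```

>>> play_rows(
  rotation=[
    [0,0,0.087],
    [0,0,0.175],
    [0,0,0.262],
    [0,0,0.349],
    [0,0,0.436],
  ],
  translation=[
    [-0.65,-0.8,0],
    [-1.25,-1.7,0],
    [-1.7,-2.6,0],
    [-2.15,-3.55,0],
    [-2.5,-4.55,0],
  ],
  claw=[2,2,2,2,2],
)

```text
time: 8.72
ee_pos: [0.5112, 0.0449, 0.0652]
tcp_rot: [0.404, 3.112, 0.001]
force: [0.6, -0.1, -0.1]
opening: 0.0203
grip_force: 0.3
```

>>> play_rows(
  rotation=[
    [0,0,0.087],
    [0,0,0.175],
    [0,0,0.262],
    [0,0,0.349],
    [0,0,0.436],
  ],
  translation=[
    [-0.25,-1.0,0],
    [-0.4,-2.05,0],
    [-0.45,-3.1,0],
    [-0.45,-4.15,0],
    [-0.3,-5.2,0],
  ],
  claw=[2,2,2,2,2],
)

```text
time: 9.13
ee_pos: [0.5082, -0.0075, 0.0651]
tcp_rot: [-0.278, 3.127, -0.001]
force: [-0.3, 0.6, -1.5]
opening: 0.0201
grip_force: 0.4
```

>>> play_rows(
  rotation=[
    [0,0,0.044],
    [0,0,0.087],
    [0,0,0.14],
    [0,0,0.2],
    [0,0,0.2],
  ],
  translation=[
    [0.1,-0.5,0],
    [0.2,-1.0,0],
    [0.35,-1.5,0],
    [0.5,-2.0,0],
    [0.6,-2.3,0],
  ],
  claw=[2,2,2,2,2],
)

```text
time: 9.55
ee_pos: [0.5144, -0.0307, 0.065]
tcp_rot: [-0.586, 3.084, -0.002]
force: [-0.5, 0.8, 0.4]
opening: 0.0199
grip_force: 0.3
```

>>> play_rows(
  rotation=[
    [0,0,0],
    [0,0,0],
    [0,0,0],
  ],
  translation=[
    [0.1,-0.3,0],
    [0.1,-0.3,0],
    [0.1,-0.3,0],
  ],
  claw=[2,2,2],
)

```text
time: 9.8
ee_pos: [0.5146, -0.033, 0.0638]
tcp_rot: [-0.58, 3.087, -0.001]
force: [-1.0, -0.1, 0.8]
opening: 0.0199
grip_force: 0.0
```

>>> play_rows(
  rotation=[
    [0,0,0],
    [0,0,0],
    [0,0,0],
  ],
  translation=[
    [0.1,-0.2,0],
    [0.1,-0.2,0],
    [0.1,-0.2,0],
  ],
  claw=[2,2,2],
)

```text
time: 10.05
ee_pos: [0.5153, -0.0348, 0.0634]
tcp_rot: [0.583, -3.087, 0.0]
force: [-0.5, -0.9, 0.2]
opening: 0.0201
grip_force: 0.0
```

>>> play_rows(
  rotation=[
    [0,0,0],
    [0,0,0],
    [0,0,0],
  ],
  translation=[
    [0.1,-0.2,0],
    [0.1,-0.2,0],
    [0.1,-0.2,0],
  ],
  claw=[2,2,2],
)

```text
time: 10.3
ee_pos: [0.5158, -0.0357, 0.0633]
tcp_rot: [0.584, -3.086, -0.002]
force: [-2.6, 4.6, 2.7]
opening: 0.0201
grip_force: 2.4
```

Contact with the stop has begun, so I'll press a bit further.

>>> play_rows(
  rotation=[
    [0,0,0],
    [0,0,0],
    [0,0,0],
  ],
  translation=[
    [0.1,-0.2,0],
    [0.1,-0.2,0],
    [0.1,-0.2,0],
  ],
  claw=[2,2,2],
)

```text
time: 10.55
ee_pos: [0.516, -0.036, 0.0631]
tcp_rot: [0.586, -3.084, -0.005]
force: [-6.0, 9.4, 6.1]
opening: 0.0202
grip_force: 5.7
```

>>> play_rows(
  rotation=[
    [0,0,0],
    [0,0,0],
    [0,0,0],
  ],
  translation=[
    [0.05,-0.1,0],
    [0.05,-0.1,0],
    [0.05,-0.1,0],
  ],
  claw=[2,2,2],
)

```text
time: 10.8
ee_pos: [0.516, -0.0362, 0.0631]
tcp_rot: [0.586, -3.083, -0.007]
force: [-8.0, 12.4, 7.7]
opening: 0.0204
grip_force: 7.4
```

>>> play_rows(
  rotation=[
    [0,0,0],
    [0,0,0],
    [0,0,0],
    [0,0,0],
    [0,0,0],
  ],
  translation=[
    [-0.1,0.3,0],
    [-0.25,0.55,0],
    [-0.3,0.7,0],
    [-0.3,0.7,0],
    [-0.3,0.7,0],
  ],
  claw=[2,2.4,2.8,3.2,3.2],
)

```text
time: 11.22
ee_pos: [0.5149, -0.0332, 0.0634]
tcp_rot: [-0.582, 3.087, -0.0]
force: [0.4, 0.1, 0.3]
opening: 0.0301
grip_force: 0.0
```

>>> play_rows(
  rotation=[
    [0,0,0],
    [0,0,0],
    [0,0,0],
    [0,0,0],
    [0,0,0],
  ],
  translation=[
    [0,0,1],
    [0,0,3],
    [0,0,6],
    [0,0,10],
    [0,0,14],
  ],
  claw=[3.2,3.2,3.2,3.2,3.2],
)

```text
time: 11.63
ee_pos: [0.5141, -0.0331, 0.2053]
tcp_rot: [0.582, -3.086, -0.001]
force: [1.4, -0.1, 0.3]
opening: 0.0317
grip_force: 0.0
```

>>> play_rows(
  rotation=[
    [0,0,0],
    [0,0,0],
    [0,0,0],
    [0,0,0],
    [0,0,0],
  ],
  translation=[
    [1,4,1],
    [2,8,2],
    [4,12,3],
    [6,14,4],
    [6,14,4],
  ],
  claw=[3.2,3.2,3.2,3.2,3.2],
)

```text
time: 12.05
ee_pos: [0.5774, 0.1137, 0.2464]
tcp_rot: [-0.592, 3.08, 0.005]
force: [-1.6, -0.6, 0.1]
opening: 0.0323
grip_force: 0.0
```

```bash
python3 - <<'E'
from h import *
s=sensors.observe();print(s['time'],s['ee_pos'],s['force'])
im,d=get_image('scene');P=cloud('scene',d)
m=(abs(P[...,0]-.515)<.04)&(abs(P[...,1]+.03)<.04)&(P[...,2]>.042)&(P[...,2]<.07)
q=P[m];print('pin',len(q),q.mean(0) if len(q) else '')
f=np.load('scene0.npz');P0=cloud('scene',f['d'])
m=(abs(P0[...,0]-.629)<.03)&(abs(P0[...,1]-.13)<.03)&(P0[...,2]>.042)&(P0[...,2]<.07);print('pin0',P0[m].mean(0))
cv2.imwrite('pics/crop4.png',cv2.resize(im[130:270,210:410],None,fx=4,fy=4,interpolation=cv2.INTER_CUBIC))
E
```

```text
12.05 [0.57736626 0.11373601 0.24639072] [-1.59838291 -0.636305    0.13423136]
pin 15 [ 0.51610245 -0.03397444  0.05033493]
pin0 [0.62937657 0.1283435  0.0500688 ]
```

View pics/crop4.png

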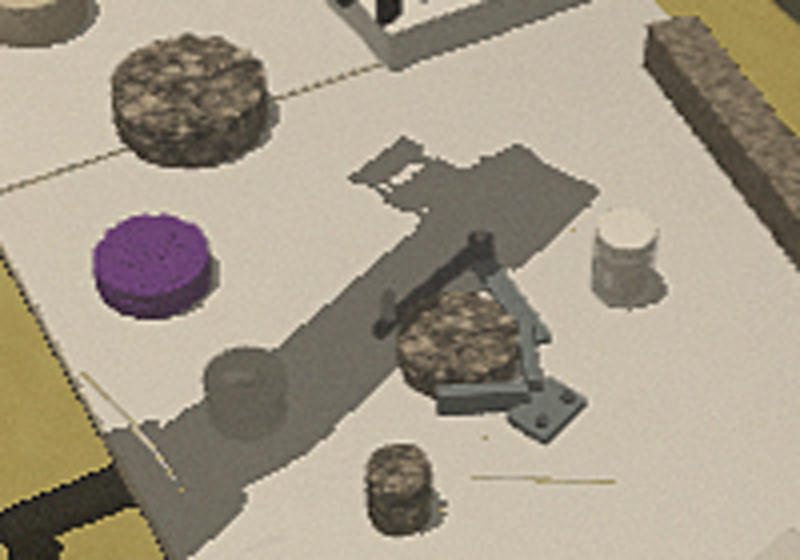

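The keeper bar, from (480,250) to (382,328), lies shut behind the seated slice. The pin measures within about 1 mm of its predicted shut position, the bystanders haven't moved, and the hand is clear.

```bash
python3 -c "
from workcell import robot;print(robot.job_done())"
```

```text
the job is handed in; nothing more can be done
None
```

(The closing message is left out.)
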